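# Stand two shot-filled rattles heavy end down in the changing-table caddy

### The arm

A 6-joint arm with a two-finger parallel gripper is mounted at the origin on the work surface. World frame = base frame: x ahead of the robot, y to its left, z up, the work surface at z = 0. Lengths are in mm, angles in rad, forces in N, time in s.
With the tool pointing down it reaches from about 275 to 1000 mm from the base axis. Payload 8.4 kg.
Tool frame: the origin (TCP) lies on the centre line of the jaws, within the pads' length; the fingertips stand 11 mm ahead of it and the grasp point (between the pads) lies 8 mm behind it (finger_overhang is the distance from the TCP to the fingertips, in mm); z points along the fingers, y is the line along which they close (so a half turn about z gives the same grasp; the last joint's range is limited). The gripper opens to 85 mm and grips with 20 to 120 N. Pads are 22 mm wide; open, the fingers measure 114 mm over their backs; the gripper's body (76 mm by 85 mm) begins 54 mm behind the grasp point. The pads swing forward as they close: fully open they stand 13 mm farther back than shut.
Start: joints at [1.216, 0.353, 1.633, -0, 1.155, -0.002], TCP at [215.953, 586.509, 242.281] pointing down, gripper open.
Joint ranges: [-2.63, 2.63], [-0.92, 2.1], [0.06, 2.66], [-1.3, 4.44], [0, 2.69], [-3.02, 3.02]. Speed limits (rad/s): [2.22, 2.22, 2.79, 3.14, 3.14, 3.14].

### API

Orientations are given as a unit quaternion [x, y, z, w].
In Python, from cell import * gives the robot as it stands.
- The arm moves only by the tool arm_command, never from a script. Its arguments are lists of equal length, an entry for each row: "hand": the opening in per cent of the stroke, from 0 (shut) to 100 (fully open); "offset": the shift along the tool's x, y, z in mm, a list of three; "spin": the turn about the tool's z in rad. In form: {"hand": [hand, ...], "offset": [[dx, dy, dz], ...], "spin": [spin, ...]}. A call has 1 to 10 rows; each row is the pose to reach, as a shift and turn from the pose commanded when the call began, along the tool's axes at that moment; what a row does not reach only later rows make up. A row lasts 1/10 s, in which the tool goes at most 50 mm and 8.59 degrees, less where a joint would pass 70% of its speed; a pose out of reach is approached as far as the arm can. A call with a gripper value outside its range is refused whole. The fingers move at their own pace and stop on an object; "force" is the grip in N (left out, the last holds). Time passes only in rows, so rows that repeat a pose let the fingers close. It gives the time, the measured TCP pose, the force, the opening and the grip force at its end, in the units of the state.
- observe(): the state, without advancing time (a new reading comes with each control period).
- camera(name): name is "scene" or "top" or "wrist"; returns the picture (384x512x3 uint8, blue, green, red); there is no depth.
- camera_model(name): a dict with "mtx" (3x3 intrinsics, pixels), "k1" (the pictures are not rectified: a ray, as slopes to the right and down, at radius r is drawn at 1 + k1 r^2 times it, then the intrinsics apply), "pose" (4x4, takes a point from camera to world coordinates). Camera axes: x right, y down, z forward; pixel columns grow to the right and rows downward; lengths in mm; the calibration is good to about 2 mm. A picture is of the moment at which its call begins: read the wrist's pose just before it. camera_model takes no time and is no camera call; for the wrist camera it gives the pose at the moment of the call.
- sign_off(): hands the job in; it is judged then, once.
The state is a dict: "t": time; "joint_positions": joint angles; "joint_velocities": joint speeds; "joint_efforts": joint torques, N m; "position": TCP position; "tcp_rot": TCP orientation; "wrist_force": force on the tool from outside, world axes, zero at the start; "wrist_torque": the same for the moment, N m; "width": opening from 0.0 (shut) to 1.0 (fully open); "finger_force": force on a finger pad.
Only numpy, scipy, OpenCV 4.12 (cv2) and the standard library are available. Lean on these libraries where they do the work, as an engineer would, in place of code of your own. Each camera call takes 0.05 s, during which the arm holds its last target. There are 200 camera calls.

### The job

Each of the two wooden rattles with metal buttons has shot sealed in one end, and nobody can see which. Pick each one up by the buttons at its mid-length so that its heavy end swings down, and store it that way up in the plywood caddy: one rattle standing heavy end down in each of the two open compartments beside the jar, either rattle in either one.

Things in the scene. Friction and masses are not known exactly. Their poses are not given: they have to be found in the camera images.
- rattle_a: beech rattle, a pill-shaped bar 90 mm long (x), 24 wide (y), 32 tall (z), about 135 g, lying on its 24-mm edge. Origin: bar centre, 16 mm above the table, on a free-turning cross axle (along y) whose 18-mm aluminium buttons stand 5 mm proud of both flanks, 34 mm over both. Ends look alike; one (unknown) is heavy. Lifted by the buttons it swings by itself, heavy end down, and settles in about 1 s
- rattle_b: the second beech rattle, same look, size, axle and buttons, origin and axes as rattle_a; its heavy end too is not known beforehand. A smaller plain beech bar without buttons is not a rattle
- cell_left (a point): centre of the inner floor of the caddy's left (+y, seen from the robot) open compartment, a well 48 x 48 mm inside, 44 deep; point 4 mm above the table, rim 44 mm above the point. x, y run along the walls, z up. Fixed plywood caddy, 56 mm (x) by 160 (y), 48 high: three compartments in a row along y, walls 4 mm
- cell_right (a point): the same point of the caddy's right (-y) open compartment, same size and axes, 104 mm from the left one. The middle compartment between them is filled by a fixed jar, 45 mm in diameter, top 71 mm above the table
There are look-alikes about, which are no part of the job. Leave any red or yellow look-alike of the rattle_b alone.

How it is judged:
By the outcome, as a careful person would: the job done as asked, in the order asked, and still so for the second after the job is handed in, with the robot touching nothing.
It also fails if it takes over 61 s, if anything falls off the work surface, if the arm or the gripper's body presses on something with over 40 N, if the wrist force passes 120 N, or if a joint passes its speed limit or range.

## Working session

There is one attempt and no reset: what is moved stays moved. The work goes in short steps, Python scripts to look and compute and a tool call to move; the robot and the scene stay as the last step left them, time stands still between calls to the robot, and variables do not carry over. Pictures are saved under pics/ and viewed, at most 12 in all, crops included, and the job is handed in when it is done.

Besides the shell and the picture viewer there is one more tool, called after "Emit:" as a command line: name --pt "numbers of a row" for each row, then --argument value for the rest. arm_command: Moves the arm, as the interface text tells. Its arguments: {"type":"object","properties":{"hand":{"type":"array"},"offset":{"type":"array"},"spin":{"type":"array"},"force":{"type":"number"}},"required":["hand","offset","spin"]}

```bash
mkdir -p pics
cat > h.py <<'E'
from cell import *
import numpy as np, cv2
def ray(m,px):
    K=np.array(m["mtx"],float);P=np.array(m["pose"],float)
    d=np.array([(px[0]-K[0,2])/K[0,0],(px[1]-K[1,2])/K[1,1]]);u=d.copy()
    for _ in range(20): u=d/(1+m["k1"]*(u@u))
    return P[:3,3],P[:3,:3]@np.array([u[0],u[1],1])
def onz(m,px,z):
    o,d=ray(m,px);return o+d*(z-o[2])/d[2]
def proj(m,p):
    K=np.array(m["mtx"],float);P=np.array(m["pose"],float)
    c=P[:3,:3].T@(np.array(p,float)-P[:3,3]);u=c[:2]/c[2];u=u*(1+m["k1"]*(u@u));return K[:2,:2]@u+K[:2,2]
E
python3 - <<'E'
from h import *
s=observe();print(s)
for n in("scene","top"):
    cv2.imwrite(f"pics/{n}0.png",camera(n));m=camera_model(n);print(n,np.round(m["pose"],2).tolist(),m["mtx"],m["k1"])
E
```

```text
{'t': 0.0, 'joint_positions': array([ 1.21558287e+00,  3.53670636e-01,  1.63413719e+00, -2.06683343e-05,
        1.15523405e+00, -2.37150669e-03]), 'joint_velocities': array([-1.94920424e-05, -3.14637914e-04,  1.08066309e-04, -1.62071221e-03,
        1.48659984e-03,  2.47499088e-05]), 'joint_efforts': array([ 2.00885210e-03, -6.05253267e+01, -3.42074203e+01,  7.54795565e-05,
        9.28479829e-03,  7.20479829e-05]), 'position': array([215.80270304, 586.05498177, 241.54633431]), 'tcp_rot': array([ 1.75503074e-01,  9.84478616e-01, -7.14742580e-04, -1.19565221e-04]), 'wrist_force': array([-0.28671732,  0.84071908,  0.22989134]), 'wrist_torque': array([ 0.00773465, -0.00997347,  0.01346636]), 'finger_force': 0.0, 'width': 1.002744750519128}
scene [[0.45, 0.77, -0.45, 854.11], [0.89, -0.39, 0.23, -192.74], [-0.0, -0.51, -0.86, 771.69], [0.0, 0.0, 0.0, 1.0]] [[380.28309446   0.         251.10352191]
 [  0.         380.28309446 186.97002526]
 [  0.           0.           1.        ]] -0.008005651938337896
top [[0.01, -0.99, 0.14, 381.03], [-1.0, -0.01, 0.0, 13.92], [0.0, -0.14, -0.99, 816.76], [0.0, 0.0, 0.0, 1.0]] [[375.73822624   0.         256.61234344]
 [  0.         375.73822624 185.37340502]
 [  0.           0.           1.        ]] -0.08519007014641021
```

View pics/top0.png

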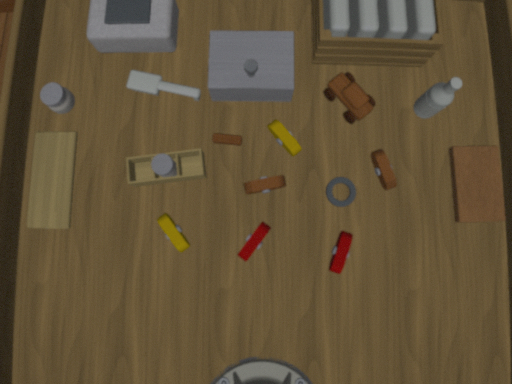

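View pics/scene0.png

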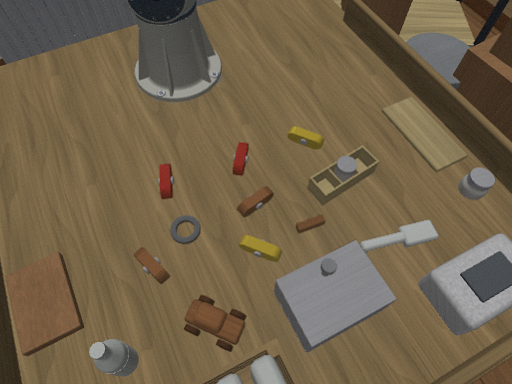

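The top view shows brown bars at (265,185) and (384,169), both with metal buttons. A smaller plain one is at (227,139), with no buttons, so it isn't a rattle. Red and yellow look-alikes are to be left alone. The caddy is at (165,167) with the jar in its middle. Next I'll measure these and confirm them in a crop.

Run:
```python
from h import *
im=cv2.imread("pics/top0.png");m=camera_model("top")
hsv=cv2.cvtColor(im,cv2.COLOR_BGR2HSV)
for p in[(258,187),(384,160),(227,139),(230,250),(140,172),(163,163)]:print(p,hsv[p[1],p[0]])
mask=cv2.inRange(hsv,(5,140,60),(14,255,255))
cs,_=cv2.findContours(mask,cv2.RETR_EXTERNAL,cv2.CHAIN_APPROX_NONE)
for c in cs:
    if cv2.contourArea(c)<60:continue
    (cx,cy),_,_=cv2.minAreaRect(c)
    w=np.array([onz(m,p[0],24)[:2] for p in c],np.float32)
    print("px",cx,cy,"world",cv2.minAreaRect(w))
# caddy: rim
for p in[(126,156),(202,150),(204,176),(128,184)]:print(p,onz(m,p,48).round(1))
print("jar",onz(m,(163,163),71))
a=cv2.resize(im[110:215,110:410],None,fx=2.6,fy=2.6,interpolation=cv2.INTER_CUBIC)
cv2.imwrite("pics/crop.png",a)
```

```text
(258, 187) [ 13 155 107]
(384, 160) [ 13 153 100]
(227, 139) [ 14 163  91]
(230, 250) [ 19 113 113]
(140, 172) [ 21  98 127]
(163, 163) [125  13 116]
px 264.4615478515625 184.3076934814453 world ((491.9273986816406, -1.9185523986816406), (26.15688133239746, 83.69170379638672), 11.272368431091309)
px 383.6206970214844 169.0517578125 world ((528.1903076171875, -259.6183166503906), (84.5286865234375, 32.449195861816406), 20.226224899291992)
px 226.60891723632812 138.910888671875 world ((590.2924194335938, 81.00985717773438), (59.88143539428711, 19.293909072875977), 84.68029022216797)
px 350.5975341796875 95.00239562988281 world ((694.627197265625, -192.2621612548828), (108.48362731933594, 59.73457336425781), 42.153141021728516)
px 7.0 6.5 world ((924.6435546875, 632.96826171875), (39.41195297241211, 35.99210739135742), 86.56575012207031)
(126, 156) [545.5 291.1  48. ]
(202, 150) [559.6 130.1  48. ]
(204, 176) [504.4 124.2  48. ]
(128, 184) [485.9 283.2  48. ]
jar [526.59791809 205.34684371  71.        ]
```

View pics/crop.png

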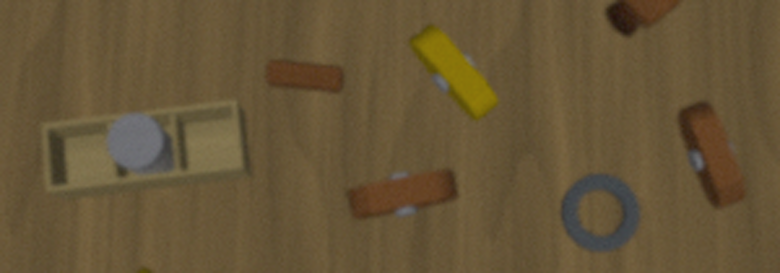

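The crop confirms it. The rattles are the two brown bars with metal buttons, at world (492,-2) and (528,-260). The plain bar at (227,139) has no buttons. The caddy corners give 161 x 57 mm, which fits, and the long axis is at 95.8°. Moving towards the first rattle.

Emit:
arm_command --hand '[100, 100, 100, 100, 100, 100, 100, 100, 100, 100]' --pt "-46 -46 8" --pt "-92 -91 16" --pt "-139 -137 24" --pt "-185 -182 33" --pt "-231 -228 41" --pt "-277 -274 49" --pt "-323 -319 57" --pt "-370 -365 65" --pt "-416 -410 73" --pt "-462 -456 82" --spin '[0.1, 0.2, 0.3, 0.4, 0.5, 0.6, 0.7, 0.8, 0.9, 1.02]'

```text
t: 1.1
position: [427.3, 135.6, 179.8]
tcp_rot: [0.635, 0.772, 0.0, 0.0]
wrist_force: [1.4, 2.1, 0.2]
width: 1.004
finger_force: 0.0
```

```bash
cat >> h.py <<'E'
from scipy.spatial.transform import Rotation as R
def rel(target,yawdeg=None):
    s=observe();r=R.from_quat(s["tcp_rot"]);M=r.as_matrix()
    off=M.T@(np.array(target,float)-s["position"])
    psi=np.degrees(np.arctan2(M[1,1],M[0,1]));sp=None
    if yawdeg is not None: sp=np.radians((psi-yawdeg+90)%180-90)
    print("t",round(s["t"],2),"pos",s["position"].round(1),"psi",round(psi,1),"tilt",round(M[2,2],4),"q",np.round(s["joint_positions"],2),"w",round(s["width"],3),"F",s["wrist_force"].round(1),"ff",round(s["finger_force"],1))
    print("offset",off.round(1),"spin",sp)
E
python3 - <<'E'
from h import *
rel((492,-2,160),11.3)
E
```

```text
t 1.1 pos [427.3 135.6 179.8] psi 11.1 tilt -1.0 q [0.3  0.16 2.06 0.   0.93 0.11] w 1.004 F [1.4 2.1 0.2] ff 0.0
offset [-147.5   36.9   19.8] spin -0.003335857777762592
```

Emit:
arm_command --hand '[100, 100, 100, 100, 100]' --pt "-37 9 5" --pt "-74 18 10" --pt "-111 28 15" --pt "-147 37 20" --pt "-147 37 20" --spin '[0, 0, 0, 0, 0]'

```text
t: 1.6
position: [493.5, -2.6, 159.3]
tcp_rot: [0.635, 0.773, -0.0, 0.0]
wrist_force: [0.3, 0.2, 0.0]
width: 1.0
finger_force: 0.0
```

```bash
cat >> h.py <<'E'
def look(name,tag,z=24,lo=(5,130,50),hi=(16,255,255),minarea=300):
    m=camera_model("wrist") if name=="wrist" else None
    im=camera(name); m=m or camera_model(name)
    cv2.imwrite(f"pics/{tag}.png",im)
    mask=cv2.inRange(cv2.cvtColor(im,cv2.COLOR_BGR2HSV),lo,hi)
    mask=cv2.morphologyEx(mask,cv2.MORPH_OPEN,np.ones((3,3)))
    cs,_=cv2.findContours(mask,cv2.RETR_EXTERNAL,cv2.CHAIN_APPROX_NONE)
    for c in cs:
        if cv2.contourArea(c)<minarea:continue
        w=np.array([onz(m,p[0],z)[:2] for p in c],np.float32)
        r=cv2.minAreaRect(w);print("px",np.round(cv2.minAreaRect(c)[0]),"world",np.round(r[0],1),np.round(r[1],1),round(r[2],1))
    return im,m
E
python3 - <<'E'
from h import *
im,m=look("wrist","w1",z=32)
print(np.round(m["pose"],2).tolist())
print(proj(m,(492,-2,16)))
rel((492,-2,160),11.3)
E
```

```text
px [440. 370.] world [ 722.8 -160.9] [41.  34.4] 6.1
px [260. 181.] world [491.4   2.5] [23.7 84. ] 11.7
px [394. 110.] world [584.9  82. ] [60.8 22.6] 84.1
[[0.98, 0.19, 0.05, 481.56], [0.19, -0.95, -0.26, 63.45], [-0.0, 0.27, -0.96, 290.52], [0.0, 0.0, 0.0, 1.0]]
[259.53240153 183.70785174]
t 1.65 pos [492.4  -1.  159.4] psi 11.2 tilt -1.0 q [-0.01  0.25  1.99 -0.    0.9  -0.2 ] w 1.0 F [-1.   1.   0.2] ff 0.0
offset [-0.9 -0.6 -0.6] spin -0.0024586147273677273
```

View pics/w1.png

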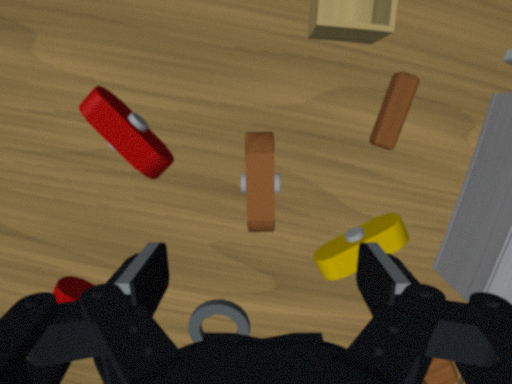

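The wrist view shows rattle A's buttons at (243,183) and (277,183). Their centre (260,183) matches the predicted pixel for (492,-2,16), so I'm going down to grasp.

Emit:
arm_command --hand '[65, 65, 65, 65, 65, 65, 0, 0, 0, 0]' --pt "-0.5 0 40" --pt "-0.5 0 80" --pt "-0.5 0 110" --pt "-0.5 0 130" --pt "-0.5 0 142" --pt "-0.5 0 142" --pt "-0.5 0 142" --pt "-0.5 0 142" --pt "-0.5 0 142" --pt "-0.5 0 142" --spin '[0, 0, 0, 0, 0, 0, 0, 0, 0, 0]' --force 40

```text
t: 2.65
position: [492.9, 0.3, 19.1]
tcp_rot: [0.634, 0.773, 0.001, 0.001]
wrist_force: [-2.0, 2.3, 8.2]
width: 0.388
finger_force: 40.6
```

Run:
```python
from h import *
rel((492,-2,120),11.3)
```

```text
t 2.65 pos [4.929e+02 3.000e-01 1.910e+01] psi 11.3 tilt -1.0 q [-0.    0.49  2.06  0.    0.58 -0.2 ] w 0.388 F [-2.   2.3  8.2] ff 40.6
offset [  -2.1   -1.2 -100.9] spin 0.0005801821708522245
```

Emit:
arm_command --hand '[0, 0, 0, 0, 0, 0, 0, 0, 0, 0]' --pt "0 0 -10" --pt "0 0 -30" --pt "0 0 -60" --pt "0 0 -90" --pt "0 0 -110" --pt "0 0 -110" --pt "0 0 -110" --pt "0 0 -110" --pt "0 0 -110" --pt "0 0 -110" --spin '[0, 0, 0, 0, 0, 0, 0, 0, 0, 0]'

```text
t: 3.65
position: [491.7, 0.2, 127.1]
tcp_rot: [0.634, 0.774, -0.001, -0.001]
wrist_force: [1.0, -0.3, -2.1]
width: 0.387
finger_force: 40.1
```

Run:
```python
from h import *
im,m=look("scene","s1")
w=camera("wrist");p=proj(m,(492,-1.5,115)).astype(int);print(p)
c=im[max(0,p[1]-90):p[1]+90,p[0]-120:p[0]+120]
a=cv2.resize(c,(400,300),interpolation=cv2.INTER_CUBIC);b=cv2.resize(w,(400,300))
cv2.imwrite("pics/s1c.png",np.hstack([a,b]))
rel((518.7,258.9,150),5.8);rel((529.3,155.5,150),5.8)
```

```text
px [215. 320.] world [ 690.3 -188.6] [110.3  49.7] 38.6
px [151. 264.] world [ 531.8 -261.2] [87.  24.3] 19.9
px [479.   8.] world [195.1 947.5] [80.2 93. ] 47.1
[255 177]
t 3.75 pos [4.919e+02 2.000e-01 1.274e+02] psi 11.3 tilt -1.0 q [-0.    0.3   2.01 -0.    0.83 -0.2 ] w 0.388 F [ 0.3 -0.3 -1.5] ff 40.1
offset [248.4  77.2 -22.7] spin 0.09679884887149577
t 3.75 pos [4.919e+02 2.000e-01 1.274e+02] psi 11.3 tilt -1.0 q [-0.    0.3   2.01 -0.    0.83 -0.2 ] w 0.388 F [ 0.3 -0.3 -1.5] ff 40.1
offset [144.9  67.2 -22.7] spin 0.09679884887149577
```

View pics/s1c.png

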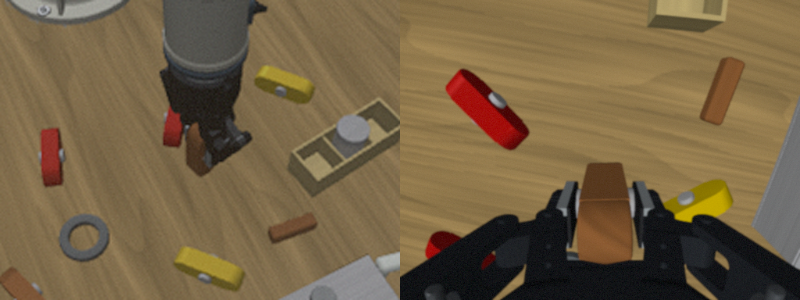

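Rattle A is gripped and hanging between the pads. I'll move towards the caddy and take a refining look on the way.

Emit:
arm_command --hand '[0, 0, 0, 0, 0]' --pt "15 8 -12" --pt "40 20 -25" --pt "65 35 -33" --pt "83 45 -33" --pt "83 45 -33" --spin '[0.03, 0.06, 0.097, 0.097, 0.097]'

```text
t: 4.25
position: [521.0, 92.5, 161.1]
tcp_rot: [0.67, 0.743, 0.001, 0.0]
wrist_force: [0.3, 0.5, -1.4]
width: 0.383
finger_force: 40.1
```

Run:
```python
from h import *
im,m=look("wrist","w2")
for p in[(545.5,291.1,48),(559.6,130.1,48),(504.4,124.2,48),(485.9,283.2,48),(526.6,205.3,71)]:print(proj(m,p).round(1))
rel((518.7,258.9,150),5.8);rel((529.3,155.5,150),5.8)
```

```text
px [262. 268.] world [528.6   8.2] [ 68.  147.1] 7.8
px [338. 201.] world [589.6  85.4] [63.4 21.9] 84.5
[325.8 -80.8]
[315.7 152. ]
[243.4 152.2]
[238.  -79.2]
[287.   36.6]
t 4.3 pos [520.1  91.3 160.7] psi 5.9 tilt -1.0 q [ 0.17  0.3   1.92 -0.    0.93  0.07] w 0.383 F [ 0.  -1.5 -1.9] ff 40.1
offset [166.9  15.8  10.7] spin 0.0017211777125186554
t 4.3 pos [520.1  91.3 160.7] psi 5.9 tilt -1.0 q [ 0.17  0.3   1.92 -0.    0.93  0.07] w 0.383 F [ 0.  -1.5 -1.9] ff 40.1
offset [62.9 15.7 10.7] spin 0.0017211777125186554
```

View pics/w2.png

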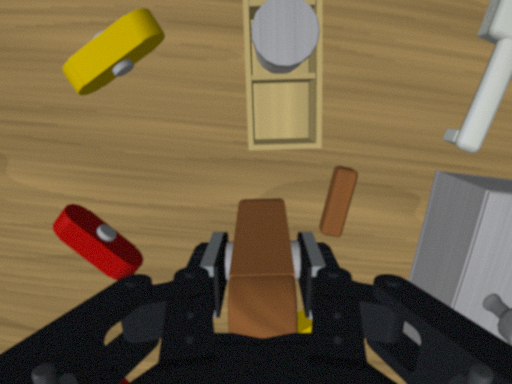

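Run:
```python
from h import *
m=camera_model("wrist")
P={k:onz(m,p,48) for k,p in dict(nl=(248.5,149),nr=(322,149),fl=(244,2),fr=(324,2),dl=(250,76.5),dr=(317,76.5)).items()}
P["jar"]=onz(m,(285,31),71)
for k,v in P.items():print(k,v.round(1))
n=(P["nl"]+P["nr"])/2;f=(P["fl"]+P["fr"])/2;d=(f-n)[:2];d/=np.hypot(*d)
print("width",np.linalg.norm((P["nl"]-P["nr"])),"yaw",np.degrees(np.arctan2(d[1],d[0]))-90)
print("jar dist",np.linalg.norm(P["jar"][:2]-n[:2]),"cells R,L from jar",P["jar"][:2]-52*d,P["jar"][:2]+52*d,"from near edge",n[:2]+28*d,n[:2]+132*d)
```

```text
nl [507.  125.8  48. ]
nr [563.  131.7  48. ]
fl [494.1 228.6  48. ]
fr [549.9 234.8  48. ]
dl [503.2 178.6  48. ]
dr [551.7 183.8  48. ]
jar [523.9 207.2  71. ]
width 56.272765729309675 yaw 7.187629666334956
jar dist 79.26783345213086 cells R,L from jar [530.38335953 155.61977536] [517.37098041 258.80251611] from near edge [531.48999922 156.50659134] [518.47762009 259.68933209]
```

Refined: jar–edge distance is 79.3 (should be 80) and width 56.3 (should be 56), so they check. The left cell is about (518,259.5) and the right about (531,156). Going over the left one and letting it settle.

Emit:
arm_command --hand '[0, 0, 0, 0, 0, 0, 0, 0, 0, 0]' --pt "20 2 0" --pt "55 5 0" --pt "95 9 0" --pt "130 12 0" --pt "155 14 0" --pt "168 15 0" --pt "168 15 0" --pt "168 15 0" --pt "168 15 10" --pt "168 15 20" --spin '[0, 0, 0, 0, 0, 0, 0, 0, 0, 0]'

```text
t: 5.3
position: [518.1, 257.9, 140.3]
tcp_rot: [0.671, 0.742, 0.0, 0.0]
wrist_force: [0.2, 0.9, -1.5]
width: 0.385
finger_force: 40.2
```

Emit:
arm_command --hand '[0, 0, 0, 0, 0, 0, 0, 0]' --pt "0 0 10" --pt "0 0 20" --pt "0 0 20" --pt "0 0 20" --pt "0 0 20" --pt "0 0 20" --pt "0 0 20" --pt "0 0 20" --spin '[0, 0, 0, 0, 0, 0, 0, 0]'

```text
t: 6.1
position: [518.1, 259.2, 121.2]
tcp_rot: [0.67, 0.742, 0.0, 0.0]
wrist_force: [0.1, 0.1, -1.3]
width: 0.383
finger_force: 40.2
```

Run:
```python
from h import *
im=camera("scene");m=camera_model("scene");rel((518,259.5,60),6.2)
p=proj(m,(518,259,80)).astype(int);print(p)
c=im[p[1]-75:p[1]+75,p[0]-100:p[0]+100]
cv2.imwrite("pics/s2c.png",cv2.resize(c,(800,600),interpolation=cv2.INTER_CUBIC))
```

```text
t 6.15 pos [518.1 259.1 121.2] psi 5.8 tilt -1.0 q [0.46 0.42 1.83 0.   0.88 0.36] w 0.385 F [ 0.  -1.7 -1.1] ff 40.2
offset [ 0.4 -0.1 61.2] spin -0.0071935032346168515
[364 149]
```

View pics/s2c.png

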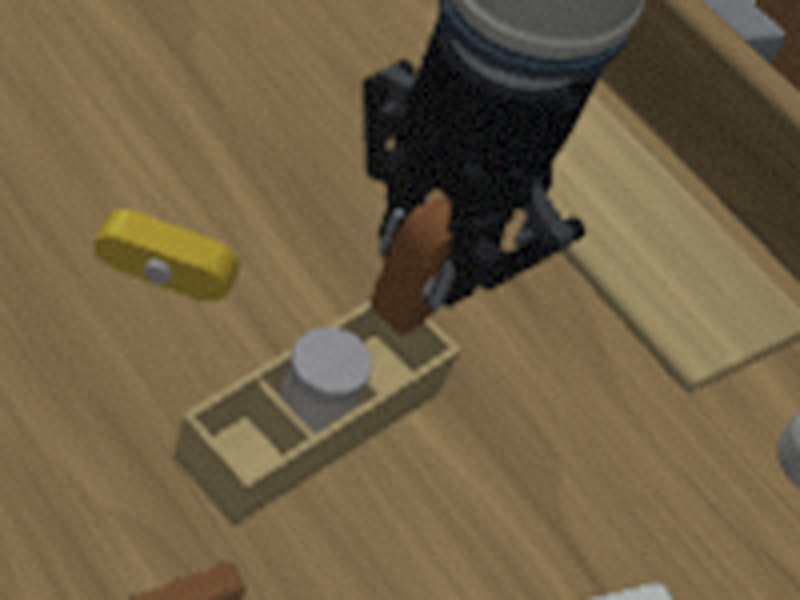

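The rattle hangs above the left cell, with its top at about (428,205) and its bottom at about (400,328) in the crop. I'll compare that with a true vertical.

Run:
```python
from h import *
m=camera_model("scene")
f=lambda q:(proj(m,q)-np.array([264,74]))*4
for dz in(45,0,-45):print(dz,f((518.1,259.2,118+dz)).round())
# 20 deg lean alternatives along caddy y
for a in(20,-20):
  t=np.radians(a);d=np.array([-.11*np.sin(t),np.sin(t),np.cos(t)])*45;c=np.array([518.1,259.2,118]);print(a,f(c+d).round(),f(c-d).round())
```

```text
45 [443. 208.]
0 [420. 262.]
-45 [398. 311.]
20 [464. 199.] [379. 320.]
-20 [419. 224.] [420. 296.]
```

It is vertical within a few degrees, so I'm descending.

Emit:
arm_command --hand '[0, 0, 0, 0, 0, 0, 0]' --pt "0 0 12" --pt "0 0 26" --pt "0 0 40" --pt "0 0 52" --pt "0 0 58" --pt "0 0 60" --pt "0 0 60" --spin '[0, 0, 0, 0, 0, 0, 0]'

```text
t: 6.85
position: [518.0, 259.0, 60.6]
tcp_rot: [0.671, 0.742, -0.0, -0.0]
wrist_force: [0.2, 0.3, -0.8]
width: 0.39
finger_force: 40.2
```

Emit:
arm_command --hand '[0, 0, 0, 0]' --pt "0 0 1" --pt "0 0 2" --pt "0 0 3" --pt "0 0 3" --spin '[0, 0, 0, 0]'

```text
t: 7.25
position: [518.2, 259.2, 58.2]
tcp_rot: [0.671, 0.742, 0.0, 0.0]
wrist_force: [-0.2, 1.3, -0.2]
width: 0.384
finger_force: 40.8
```

Emit:
arm_command --hand '[70, 70, 70, 70, 70, 70, 70, 70, 70, 70]' --pt "0 0 0" --pt "0 0 0" --pt "0 0 0" --pt "0 0 0" --pt "0 0 -10" --pt "0 0 -30" --pt "0 0 -60" --pt "0 0 -100" --pt "0 0 -120" --pt "0 0 -120" --spin '[0, 0, 0, 0, 0, 0, 0, 0, 0, 0]'

```text
t: 8.25
position: [519.9, 260.0, 182.1]
tcp_rot: [0.671, 0.742, 0.003, 0.001]
wrist_force: [-0.1, 0.3, -0.4]
width: 0.7
finger_force: 0.0
```

Run:
```python
from h import *
rel((528.5,-259.6,165),-69.8)
im=camera("scene");t=camera("top")
a=cv2.resize(im[100:225,290:415],(400,400),interpolation=cv2.INTER_CUBIC);b=cv2.resize(t[115:215,105:205],(400,400),interpolation=cv2.INTER_CUBIC)
cv2.imwrite("pics/p1.png",np.hstack([a,b]))
```

```text
t 8.25 pos [519.9 260.  182.1] psi 5.8 tilt -1.0 q [ 0.46  0.35  1.79 -0.    1.    0.36] w 0.7 F [-0.1  0.3 -0.4] ff 0.0
offset [-517.8  -43.9   15.7] spin 1.3192095807998225
```

View pics/p1.png

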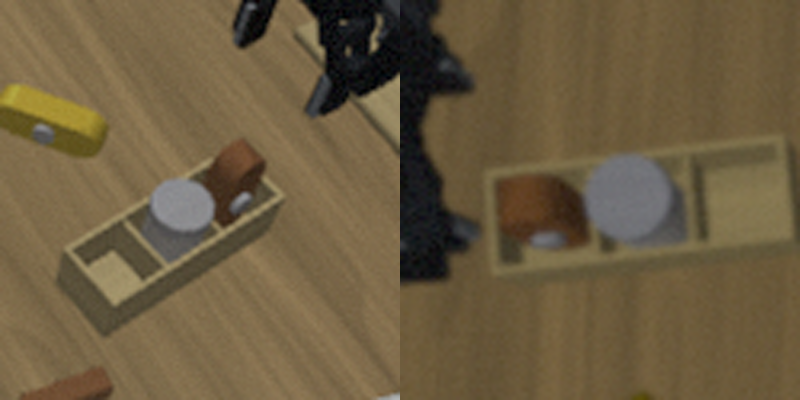

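Rattle A stands in the left cell, with its button and top end visible at (240,180) in the left panel. On to rattle B.

Emit:
arm_command --hand '[70, 70, 70, 70, 70, 70, 70, 70, 70, 70]' --pt "-30 -3 0" --pt "-75 -6 0" --pt "-120 -10 0" --pt "-165 -14 0" --pt "-210 -18 0" --pt "-255 -22 3" --pt "-300 -26 6" --pt "-345 -30 9" --pt "-390 -33 11" --pt "-420 -36 13" --spin '[0.13, 0.26, 0.39, 0.52, 0.65, 0.78, 0.91, 1.04, 1.17, 1.3]'

```text
t: 9.35
position: [523.4, -164.9, 163.4]
tcp_rot: [0.983, 0.182, -0.001, -0.0]
wrist_force: [1.2, 0.3, 0.9]
width: 0.697
finger_force: 0.0
```

Run:
```python
from h import *
rel((528.5,-259.6,165),-69.8)
```

```text
t 9.35 pos [ 523.4 -164.9  163.4] psi -69.1 tilt -1.0 q [-0.31  0.33  1.87 -0.    0.95  0.9 ] w 0.697 F [1.2 0.3 0.9] ff 0.0
offset [-29.1  90.2  -1.6] spin 0.012648378526269493
```

Emit:
arm_command --hand '[70, 70, 70, 70, 70]' --pt "-10 30 0" --pt "-20 62 0" --pt "-27 85 0" --pt "-29 90 0" --pt "-29 90 0" --spin '[0.01, 0.01, 0.01, 0.01, 0.01]'

```text
t: 9.85
position: [529.3, -256.9, 163.6]
tcp_rot: [0.984, 0.179, -0.001, -0.001]
wrist_force: [-0.4, 1.1, -0.3]
width: 0.698
finger_force: 0.0
```

Run:
```python
from h import *
im,m=look("wrist","w3",z=32)
print(proj(m,(528.5,-259.6,16)))
mask=cv2.inRange(cv2.cvtColor(im,cv2.COLOR_BGR2HSV),(0,0,110),(179,60,255))
n,l,st,c=cv2.connectedComponentsWithStats(mask)
for i in range(1,n):
    if 40<st[i,4]<800: print("btn",c[i].round(1),st[i,4],onz(m,c[i],16).round(1))
rel((528.5,-259.6,17.5),-69.8)
```

```text
px [464. 253.] world [ 536.4 -462.2] [ 99.3 111.7] 1.6
px [267. 185.] world [ 532.2 -259.8] [84.2 23.5] 20.2
px [233.  24.] world [ 643.2 -190.3] [26.8  9.4] 39.4
px [276.  20.] world [ 656.7 -220. ] [29.7 59. ] 20.8
[264.98423092 186.27483853]
btn [64.1 18.9] 116 [604.5 -51.6  16. ]
btn [283.2 188.2] 77 [ 532.6 -275.6   16. ]
btn [249.6 187.4] 91 [ 522.6 -247.    16. ]
btn [169.5 275.9] 75 [ 409.8 -203.7   16. ]
btn [354.9 275.8] 60 [ 474.7 -375.    16. ]
t 9.9 pos [ 529.4 -256.1  163.9] psi -69.3 tilt -1.0 q [-0.45  0.38  1.78  0.    0.98  0.76] w 0.697 F [-1.1 -0.3 -0.9] ff 0.0
offset [ -1.9   3.2 146.4] spin 0.008550566027837695
```

View pics/w3.png

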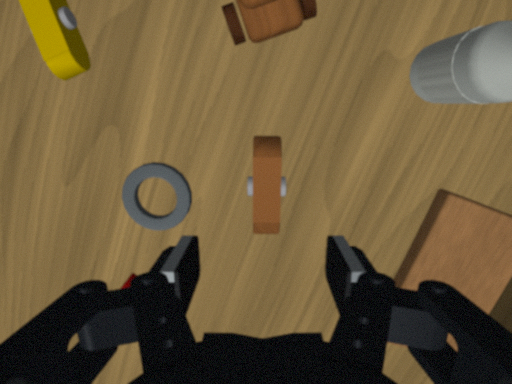

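The wrist view shows rattle B's buttons at (250,187) and (283,188), so its centre is about (528,-260.5). The ring and the toy are clear of the fingers, so I'm grasping.

Emit:
arm_command --hand '[65, 65, 65, 65, 65, 65, 0, 0, 0, 0]' --pt "-2 3.5 40" --pt "-2 3.5 80" --pt "-2 3.5 112" --pt "-2 3.5 134" --pt "-2 3.5 146" --pt "-2 3.5 146" --pt "-2 3.5 146" --pt "-2 3.5 146" --pt "-2 3.5 146" --pt "-2 3.5 146" --spin '[0.01, 0.01, 0.01, 0.01, 0.01, 0.01, 0.01, 0.01, 0.01, 0.01]' --force 40

```text
t: 10.9
position: [530.5, -261.0, 20.3]
tcp_rot: [0.985, 0.175, 0.001, 0.001]
wrist_force: [-0.5, 1.2, 8.1]
width: 0.386
finger_force: 40.7
```

Emit:
arm_command --hand '[0, 0, 0, 0, 0, 0, 0, 0, 0, 0]' --pt "0 0 -10" --pt "0 0 -30" --pt "0 0 -60" --pt "0 0 -90" --pt "0 0 -120" --pt "0 0 -135" --pt "0 0 -145" --pt "0 0 -145" --pt "0 0 -145" --pt "0 0 -145" --spin '[0, 0, 0, 0, 0, 0, 0, 0, 0, 0]'

```text
t: 11.9
position: [528.8, -260.4, 162.5]
tcp_rot: [0.985, 0.175, -0.001, -0.001]
wrist_force: [0.0, 0.5, -1.7]
width: 0.389
finger_force: 40.1
```

Run:
```python
from h import *
rel((531,156,164),6.2)
```

```text
t 11.9 pos [ 528.8 -260.4  162.5] psi -69.8 tilt -1.0 q [-0.46  0.39  1.78 -0.    0.98  0.76] w 0.389 F [ 0.   0.5 -1.7] ff 40.1
offset [ 145.6 -390.1   -1.1] spin -1.3272231240093555
```

Emit:
arm_command --hand '[0, 0, 0, 0, 0, 0, 0, 0, 0, 0]' --pt "8 -20 0" --pt "23 -62 0" --pt "39 -105 0" --pt "55 -148 0" --pt "71 -190 0" --pt "87 -233 0" --pt "103 -276 0" --pt "119 -318 0" --pt "132 -354 0" --pt "140 -375 0" --spin '[-0.13, -0.26, -0.39, -0.52, -0.65, -0.78, -0.91, -1.04, -1.17, -1.3]'

```text
t: 12.9
position: [531.0, 142.1, 162.9]
tcp_rot: [0.675, 0.738, -0.001, -0.001]
wrist_force: [0.4, -0.9, -1.5]
width: 0.384
finger_force: 40.3
```

Run:
```python
from h import *
rel((531,156,121),6.2)
```

```text
t 12.9 pos [531.  142.1 162.9] psi 5.0 tilt -1.0 q [0.26 0.33 1.87 0.   0.95 0.17] w 0.384 F [ 0.4 -0.9 -1.5] ff 40.3
offset [13.8  1.3 41.9] spin -0.020118299285836864
```

Emit:
arm_command --hand '[0, 0, 0, 0, 0, 0, 0, 0, 0, 0]' --pt "7 1 5" --pt "13 1 15" --pt "13 1 28" --pt "13 1 38" --pt "13 1 42" --pt "13 1 42" --pt "13 1 42" --pt "13 1 42" --pt "13 1 42" --pt "13 1 42" --spin '[-0.01, -0.02, -0.02, -0.02, -0.02, -0.02, -0.02, -0.02, -0.02, -0.02]'

```text
t: 13.9
position: [531.9, 152.6, 122.3]
tcp_rot: [0.671, 0.742, 0.0, 0.0]
wrist_force: [0.0, 1.1, -1.8]
width: 0.388
finger_force: 40.3
```

Run:
```python
from h import *
rel((531,156,58),6.2)
im=camera("scene");m=camera_model("scene")
o=np.array([264,84]);c=observe()["position"]-[0,0,3]
for dz in(45,0,-45):print(dz,((proj(m,c+[0,0,dz])-o)*4).round())
cv2.imwrite("pics/s3.png",cv2.resize(im[84:234,264:464],(800,600),interpolation=cv2.INTER_CUBIC))
```

```text
t 13.9 pos [531.9 152.6 122.3] psi 5.8 tilt -1.0 q [0.28 0.39 1.89 0.   0.86 0.18] w 0.388 F [ 0.   1.1 -1.8] ff 40.3
offset [ 3.5 -0.6 64.3] spin -0.007284553610930641
45 [283. 262.]
0 [267. 313.]
-45 [252. 360.]
```

View pics/s3.png

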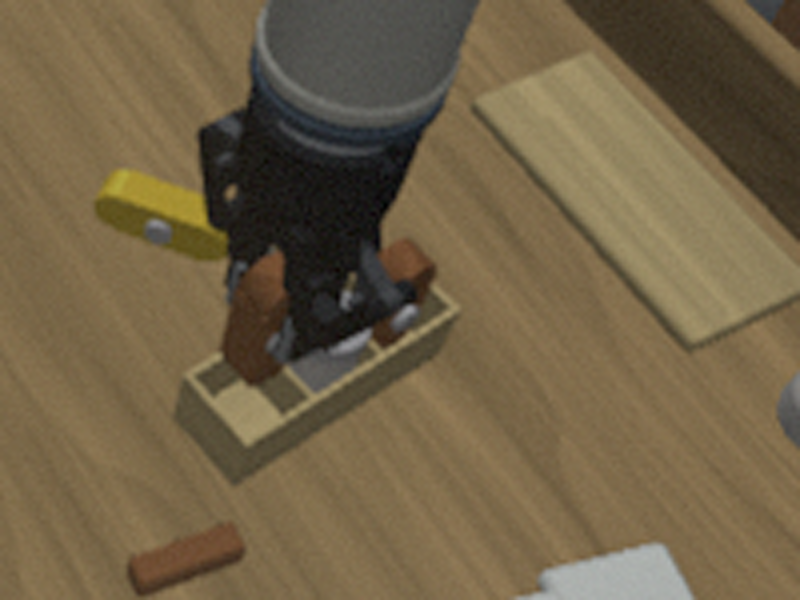

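Rattle B hangs vertically over the right cell, between (272,255) and (250,378). I'll correct by 3 mm and lower it.

Emit:
arm_command --hand '[0, 0, 0, 0, 0, 0, 0, 0, 0]' --pt "3 -0.5 3" --pt "3 -0.5 8" --pt "3 -0.5 20" --pt "3 -0.5 34" --pt "3 -0.5 48" --pt "3 -0.5 58" --pt "3 -0.5 62" --pt "3 -0.5 63" --pt "3 -0.5 63" --spin '[-0.007, -0.007, -0.007, -0.007, -0.007, -0.007, -0.007, -0.007, -0.007]'

```text
t: 14.85
position: [531.1, 155.5, 59.0]
tcp_rot: [0.668, 0.744, 0.0, 0.0]
wrist_force: [0.5, -0.3, -1.1]
width: 0.381
finger_force: 40.2
```

Emit:
arm_command --hand '[70, 70, 70, 70, 70, 70, 70, 70, 70, 70]' --pt "0 0 0" --pt "0 0 0" --pt "0 0 0" --pt "0 0 0" --pt "0 0 -10" --pt "0 0 -30" --pt "0 0 -60" --pt "0 0 -100" --pt "0 0 -120" --pt "0 0 -150" --spin '[0, 0, 0, 0, 0, 0, 0, 0, 0, 0]'

```text
t: 15.85
position: [530.4, 155.3, 210.4]
tcp_rot: [0.668, 0.744, -0.0, -0.0]
wrist_force: [1.3, 0.2, 0.5]
width: 0.701
finger_force: 0.0
```

Emit:
arm_command --hand '[70, 70, 70, 70, 70]' --pt "-40 0 0" --pt "-80 0 0" --pt "-120 0 0" --pt "-150 0 0" --pt "-150 0 0" --spin '[0, 0, 0, 0, 0]'

```text
t: 16.35
position: [547.4, 3.3, 209.8]
tcp_rot: [0.669, 0.743, 0.0, 0.001]
wrist_force: [-0.1, -0.6, -0.3]
width: 0.701
finger_force: 0.0
```

Run:
```python
from h import *
im=camera("scene");t=camera("top")
a=cv2.resize(im[120:220,300:400],(400,400),interpolation=cv2.INTER_CUBIC);b=cv2.resize(t[115:215,115:215],(400,400),interpolation=cv2.INTER_CUBIC)
cv2.imwrite("pics/p2.png",np.hstack([a,b]))
```

```text
(no output)
```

View pics/p2.png

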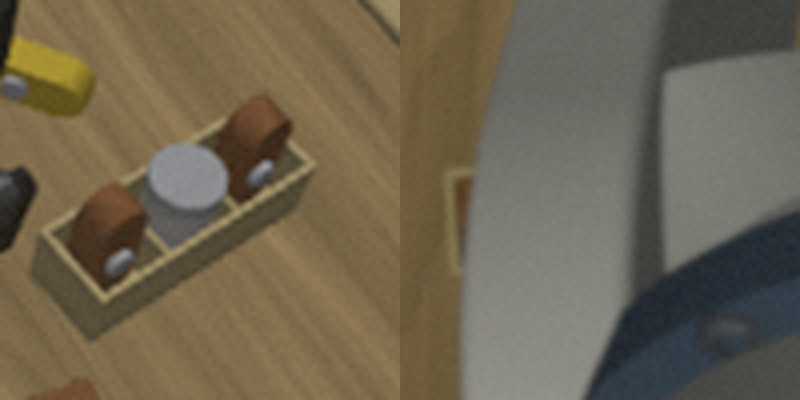

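Both rattles stand in their cells, with buttons at (120,262) and (262,173) in the left panel, and the robot is clear of them.

```bash
python3 -c "
from cell import *
print(sign_off())"
```

```text
the job is handed in; nothing more can be done
None
```

The job is handed in at about 16 s: each rattle was lifted by its buttons, hung vertical, and now stands heavy end down in the caddy (rattle A left, rattle B right), though A leaned slightly in its cell.

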